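Latch the two-part plaster mould

ROBOT

A 6-joint arm with a two-finger parallel gripper is mounted at the origin on the work surface; the furniture and walls round the work are solid. World frame = base frame: x ahead of the robot, y to its left, z up, the work surface at z = 0. Lengths are in m, angles in rad, forces in N, time in s.
With the tool pointing down it reaches from about 0.35 to 0.925 m from the base axis. Payload 6.4 kg.
Tool frame: the origin (TCP) lies midway between the tips of the shut fingers; the grasp point (between the pads) lies 19 mm behind it; z points along the fingers, y is the line along which they close (so a half turn about z gives the same grasp; the last joint's range is limited). The gripper opens to 85 mm and grips with 20 to 120 N. Pads are 22 mm wide; open, the fingers measure 114 mm over their backs; the gripper's body (76 mm by 85 mm) begins 54 mm behind the grasp point. The pads swing forward as they close: fully open they stand 13 mm farther back than shut.
Start: joints at [1.059, 0.245, 1.558, -0, 1.339, -0.174], TCP at [0.215, 0.613, 0.231] pointing down, gripper open.
Joint ranges: [-3.13, 3.13], [-1.02, 2.26], [0.13, 2.54], [-0.95, 4.09], [0.21, 2.88], [-2.74, 2.74]. Speed limits (rad/s): [2.57, 2.57, 3.14, 3.14, 3.14, 3.14].

INTERFACE

Orientations are given as a unit quaternion [x, y, z, w].
In Python, from station import bot, imaging, job, nets gives the robot as it stands.
- The arm moves only by the shell command python3 -m inch 'ROWS' [FORCE]. ROWS is JSON, a list of rows, each a list of 3 entries, a list of its own where there are three numbers: the shift along the tool's x, y, z in m, then the turn, a rotation vector about the tool's x, y, z in rad, then the opening, from 0 (shut) to 1 (fully open). In form: [[[x, y, z], [ax, ay, az], hand], ...]. A call has 1 to 12 rows; each row is the pose to reach, as a shift and turn from the pose commanded when the call began, along the tool's axes at that moment; what a row does not reach only later rows make up. A row lasts 1/12 s, in which the tool goes at most 41.7 mm and 7.16 degrees, less where a joint would pass 70% of its speed; a pose out of reach is approached as far as the arm can. A call with a gripper value outside its range is refused whole. The fingers move at their own pace and stop on an object; FORCE is the grip in N (left out, the last holds). Time passes only in rows, so rows that repeat a pose let the fingers close. It gives the time, the measured TCP pose, the force, the opening and the grip force at its end, in the units of the state.
- bot.observe(): the state, without advancing time (a new reading comes with each control period).
- imaging.read_camera(name): name is "scene" or "side" or "wrist"; returns (picture, depth): 384x512x3 uint8, blue, green, red; 384x512 float32, m along the optical axis (not along the pixel's ray), 0 where there is no reading.
- imaging.get_calibration(name): a dict with "fx", "fy", "cx", "cy" (pixels), "D" ([k1, k2, p1, p2, k3] as OpenCV has them; the pictures are not rectified), "cam_to_world" (4x4, takes a point from camera to world coordinates); the wrist camera has in their place "mount" (4x4, takes a point from camera to tool coordinates, whose origin is the TCP and whose axes are the flange's). Camera axes: x right, y down, z forward; pixel columns grow to the right and rows downward; lengths in m; the calibration is good to about 2 mm. A picture is of the moment at which its call begins: read the wrist's pose just before it. get_calibration takes no time and is no camera call.
- job.sign_off(): hands the job in; it is judged then, once.
Trained networks look in the newest picture that a camera, given by its name, has taken for a name from the list of things; names that differ only in an ending like _2 or _b are one class to them, and where a whole thing is asked for, a point or a joint stands for the part that bears it (a point fixed in the world has none). Each returns a list of dicts, best first, with "score" (0 to 1); they miss things now and then, are a little off and sometimes report something else, mostly with a low value. They report only what shows in the picture. A call takes as long as a camera call. They do not tell look-alikes from the thing itself.
- nets.spot_in(query, camera): "position" ([x, y, z] in m, in world coordinates, good to about 4 mm: the middle of the surface that is visible of it).
- nets.spot_point(query, camera): "position" ([x, y, z] in m, in world coordinates, good to about 4 mm: a listed point, or the origin of a listed thing).
The state is a dict: "clock": time; "qpos": joint angles; "qd": joint speeds; "tau": joint torques, N m; "position": TCP position; "eef_rot": TCP orientation; "contact_force": force on the tool from outside, world axes, zero at the start; "moment": the same for the moment, N m; "finger_gap": finger opening in m; "grip_force": force on a finger pad.
Only numpy, scipy, OpenCV 4.12 (cv2) and the standard library are available. Lean on these libraries where they do the work, as an engineer would, in place of code of your own. Each camera call takes 0.05 s, during which the arm holds its last target. There are 200 camera calls.

TASK

Clamp the two halves of the plaster mould together with the draw latch on top: grip the wire loop, draw it out over the keeper hook on the loose half and pull it back under the hook until you feel it bear firmly on the hook (5 to 10 N, never over 15 N), then let go of it. Press the lever down over centre and hold it fully home with about 15 N for a second to bed the joint (never over 25 N), then leave it. Leave the halves tight together where they stand and the ring cutter undisturbed.

Things in the scene. Friction and masses are not known exactly. Their poses are not given: they have to be found in the camera images.
- mould_a: fixed plaster half of the mould, the latch on its flat top (z 60 mm). Origin on the table under the lever pivot; pivot at (0, 0, 82) mm; z up, y from the latch towards the keeper, x along the pivot. Block: x +-45, y -65 to +35 mm (parting face). A plaster rib on both halves at the parting line spans x +-12, y 20 to 48, up to z 94 mm
- mould_b: loose plaster half, 90 x 70 x 60 mm, about 0.75 kg, standing against mould_a's +y face, same axes. Origin in the middle of its underside, 70 mm along y from mould_a's; it carries the steel keeper hook: a post 24 mm wide (x), 6 mm thick, with a lip at its top that points to +y, away from the latch; nothing below the lip for 19 mm
- keeper (a point): nominal seat for the centre of the loop's bar under the hook: (0, 75, 82) mm in mould_a's frame. From it, post face 2.5 mm towards the latch, lip tip 2.5 mm beyond (+y), lip underside 4.5 and top 8.5 mm above. The hook is set in slotted holes: the real hook and seat lie up to 4 mm nearer or farther along y than this point; find them by feel
- lever (a joint): lever angle, rad: 0 fully home (flat, pointing to -y; rigid stop), 1.57 upright, 2.5 thrown over towards the keeper. Stiff (0.04 N m), stays where left. The loop hangs on a crank pin in it at pivot + 18 mm x (y: -cos(lever - 0.3), z: sin(lever - 0.3)). With the loop hooked it passes centre at about 0.3; below that it is held shut, but press it to its stop
- lever_pad (a point): middle of the thumb pad near the lever's end, on its pushing face (up when shut, towards the keeper when upright), 48 mm from the pivot and 3 mm off the lever's middle plane. The lever is a 4 mm plate, 20 mm wide, the pad 26 mm; it ends 58 mm from the pivot
- loop (a joint): angle in rad of the loop on its crank pin: the loop is raised above level (+y) by 1.57 - lever - loop. Stiff (0.02 N m), stays where left
- loop_bar (a point): middle of the cross bar of the loop, a bail of 5 mm round wire: bar along x, side wires 45 mm over outsides, 87 mm from crank pin to bar, bare for 60 mm next to the bar; gripped across the side wires by the bar it pivots in the fingers. Drawn out it throws the lever over and reaches 94 mm from the pivot. Pulling it back meets a steady 2 to 5 N from the lever, then rises as it seats. Stretches 1 mm per 5 N
- ring_cutter_1: round white ring cutter, 66 mm wide, 26 mm high, a bystander; origin under its centre
Mind the look-alikes: they are no part of the job. What is shaped like the mould_b but purple is not meant.

How it is judged:
On the way, in this order (a step that is already met when the one before it is completed fails the run):
1. the fingers hold the loop under the hook and seat it there with 4 N or more, the lever still up (contact force between the fingers and bail above 0.5 N and contact force between bail and mould_b above 4 N and y of loop_bar in the frame of keeper below 0.006 m and z of loop_bar in the frame of keeper below 0.004 m and value of joint lever above 0.4 rad), for 0.05 s.
2. the lever is held fully home with 10 to 22 N, the loop hooked (value of joint lever below 0.06 rad and contact force between the fingers and lever between 10 and 22 N and contact force between bail and mould_b above 4 N), for 0.4 s.
At the end, for the whole second after the job is handed in: the lever is within 0.06 rad of fully home, the loop's bar is under the keeper's lip and pulls on it with more than 4 N, and the loose half stands upright (within 0.05 rad), closed against the fixed half (gap under 2 mm, turned less than 0.05 rad) and still (value of joint lever below 0.06 rad and contact force between bail and mould_b above 4 N and z of loop_bar in the frame of keeper below 0.004 m and y of mould_b in the frame of mould_a below 0.072 m and angle between the y axis of mould_b and the y axis of mould_a, either way round below 0.05 rad and angle between mould_b's own z axis and vertical below 0.05 rad and linear speed of mould_b below 0.01 m/s); the robot touches nothing.
It fails at once if the gripped or pushed loop bears on the mould or its keeper with more than 16 N (contact force between the fingers and bail above 0.5 N and contact force between bail and mould_b above 16 N).
It fails at once if the lever is pressed with more than 25 N (contact force between the fingers and lever above 25 N and contact force between the fingers and bail below 0.5 N).
It fails at once if the loose mould half is shoved more than 8 mm (distance of mould_b from where it was at the start of the episode above 0.008 m).
It fails at once if the ring cutter is moved more than 20 mm (distance of ring_cutter_1 from where it was at the start of the episode above 0.02 m).
It also fails if it takes over 72 s, if anything falls off the work surface, if the arm or the gripper's body presses on something with over 40 N, if the wrist force passes 120 N, or if a joint passes its speed limit or range.

## Working session

There is one attempt and no reset: what is moved stays moved. The work goes in short steps, Python scripts to look and compute and a shell command to move; the robot and the scene stay as the last step left them, time stands still between calls to the robot, and variables do not carry over. Pictures are saved under pics/ and viewed, at most 13 in all, crops included, and the job is handed in when it is done.

```bash
mkdir -p pics
cat > h.py <<'E'
from station import bot, imaging, job, nets
import numpy as np, cv2
from scipy.spatial.transform import Rotation as R
np.set_printoptions(precision=4,suppress=True)
def snap(n,f):
    s=bot.observe(); p,d=imaging.read_camera(n); cv2.imwrite('pics/'+f,p); return s,p,d
E
python3 - <<'E'
from h import *
s=bot.observe(); print({k:np.round(v,4) for k,v in s.items()})
P=[]
for c in ("scene","side"):
    s,p,d=snap(c,c+'0.png'); P.append(p)
    for q in ("mould_a","mould_b","keeper","lever_pad","loop_bar","ring_cutter_1"):
        print(c,q,[(np.round(r["position"],4),round(r["score"],2)) for r in nets.spot_point(q,c)][:3])
E
```

```text
{'clock': np.float64(0.0), 'qpos': array([ 1.0589,  0.2458,  1.5591, -0.    ,  1.3387, -0.1741]), 'qd': array([ 0.0004,  0.0016,  0.0008,  0.0003, -0.0014,  0.0004]), 'tau': array([  0.0002, -42.9499, -32.613 ,  -0.0002,   0.0055,  -0.    ]), 'position': array([0.2151, 0.6127, 0.2302]), 'eef_rot': array([ 0.1681,  0.9858, -0.0009, -0.0003]), 'contact_force': array([ 0.2812,  0.584 , -0.0485]), 'moment': array([0.0136, 0.0001, 0.0153]), 'grip_force': np.float64(0.0), 'finger_gap': np.float64(0.0855)}
scene mould_a [(array([ 0.2712, -0.2628,  0.0031]), 0.92), (array([ 0.3382, -0.4006, -0.0008]), 0.78), (array([ 0.4338, -0.0007,  0.0013]), 0.66)]
scene mould_b [(array([ 0.2712, -0.2628,  0.0031]), 0.92), (array([ 0.3382, -0.4006, -0.0008]), 0.78), (array([ 0.4338, -0.0007,  0.0013]), 0.66)]
scene keeper [(array([0.442 , 0.0763, 0.0835]), 0.97), (array([ 0.3329, -0.4056,  0.0801]), 0.96), (array([ 0.2618, -0.2534,  0.0815]), 0.9)]
scene lever_pad [(array([0.4349, 0.0146, 0.1295]), 0.75)]
scene loop_bar [(array([0.4375, 0.0844, 0.1232]), 0.56)]
scene ring_cutter_1 []
side mould_a [(array([0.4361, 0.0683, 0.0019]), 0.92), (array([ 0.2659, -0.2611, -0.001 ]), 0.66), (array([ 0.3309, -0.4029,  0.0028]), 0.6)]
side mould_b [(array([0.4361, 0.0683, 0.0019]), 0.92), (array([ 0.2659, -0.2611, -0.001 ]), 0.66), (array([ 0.3309, -0.4029,  0.0028]), 0.6)]
side keeper [(array([ 0.258 , -0.2606,  0.0782]), 0.93), (array([0.4391, 0.0774, 0.0819]), 0.78), (array([ 0.3326, -0.4047,  0.0851]), 0.78)]
side lever_pad [(array([0.4336, 0.0191, 0.125 ]), 0.71)]
side loop_bar [(array([0.4394, 0.0844, 0.1268]), 0.58)]
side ring_cutter_1 [(array([ 0.3891, -0.2803, -0.0025]), 0.53)]
```

Run:
```python
from h import *
a=cv2.imread('pics/scene0.png');b=cv2.imread('pics/side0.png')
cv2.imwrite('pics/both.png',cv2.resize(np.vstack([a,b]),(448,600)) if 0 else cv2.resize(np.hstack([a,b]),(800,300)))
for c in("scene","side"):
    k=imaging.get_calibration(c);M=np.array(k["cam_to_world"]);print(c,M[:3,3],M[:3,2])
    for q in [(0.4335,0,0),(0.44,0.077,.082),(0.438,.0844,.125)]:
        pc=np.linalg.inv(M)@np.r_[q,1]; print(q,k["fx"]*pc[0]/pc[2]+k["cx"],k["fy"]*pc[1]/pc[2]+k["cy"])
```

```text
scene [-0.3396 -0.8508  0.6087] [ 0.6294  0.6364 -0.4459]
(0.4335, 0, 0) 239.2185457021127 200.30742256325433
(0.44, 0.077, 0.082) 223.2332003919411 169.32990281690726
(0.438, 0.0844, 0.125) 220.47482283238793 156.41896643882936
side [-0.036  -0.9589  0.5041] [ 0.4136  0.8229 -0.3897]
(0.4335, 0, 0) 250.4821301290646 213.29293635130833
(0.44, 0.077, 0.082) 239.89449607278524 176.10564431815698
(0.438, 0.0844, 0.125) 237.7339683085071 160.91611169101907
```

View pics/scene0.png

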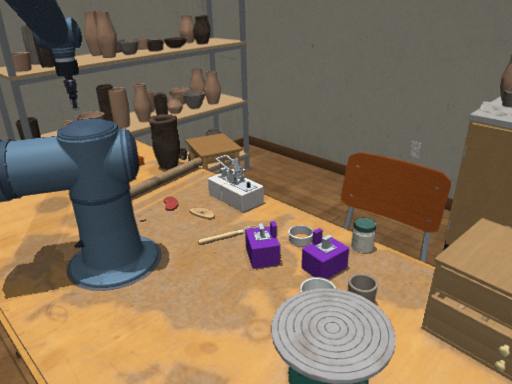

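View pics/side0.png

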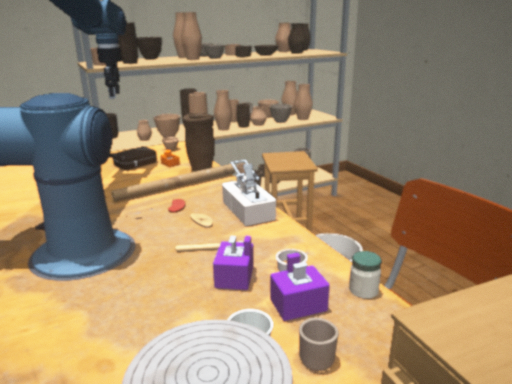

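The scene view shows the grey mould with the raised latch at about (235,185); the side view shows it at about (248,195). The purple look-alikes and the white rings are well off to the right. The networks' keeper and loop positions (z 82 and 125 mm) agree with the given geometry. Next I'll move to a wrist view.

Run:
```python
from h import *
k=imaging.get_calibration("wrist");print(np.array(k["mount"]),k["fx"])
s=bot.observe();r=R.from_quat(s["eef_rot"]);print(r.as_matrix())
print(r.inv().apply(np.array([0.43,0.05,0.31])-s["position"]))
```

```text
[[-0.0002 -0.947  -0.3211  0.0827]
 [ 1.     -0.0005  0.0009  0.0012]
 [-0.001  -0.3211  0.947  -0.1419]
 [ 0.      0.      0.      1.    ]] 307.3840514148251
[[-0.9435  0.3314  0.    ]
 [ 0.3314  0.9435  0.0001]
 [-0.      0.0001 -1.    ]]
[-0.3891 -0.4603 -0.0787]
```

```bash
python3 -m inch '[[[-0.03,-0.035,-0.01],[0,0,0.1],1],[[-0.06,-0.07,-0.02],[0,0,0.22],1],[[-0.09,-0.106,-0.03],[0,0,0.34],1],[[-0.117,-0.138,-0.03],[0,0,0.44],1],[[-0.144,-0.17,-0.03],[0,0,0.54],1],[[-0.171,-0.202,-0.03],[0,0,0.64],1],[[-0.198,-0.234,-0.03],[0,0,0.74],1],[[-0.225,-0.266,-0.03],[0,0,0.84],1],[[-0.252,-0.298,-0.03],[0,0,0.94],1],[[-0.279,-0.33,-0.03],[0,0,1.04],1],[[-0.306,-0.362,-0.03],[0,0,1.14],1],[[-0.325,-0.385,-0.03],[0,0,1.2],1]]'
python3 - <<'E'
from h import *
s=bot.observe();r=R.from_quat(s["eef_rot"]);print(r.as_matrix())
print(r.inv().apply(np.array([0.433,0.05,0.26])-s["position"]))
E
```

```text
clock: 1.7
position: [0.3924, 0.1468, 0.2617]
eef_rot: [0.697, 0.717, 0.001, 0.0]
contact_force: [1.3, 0.3, 1.0]
finger_gap: 0.0852
grip_force: 0.0
[[-0.0289  0.9996  0.0015]
 [ 0.9996  0.0289  0.0002]
 [ 0.0002  0.0015 -1.    ]]
[-0.0979  0.0378  0.0018]
```

```bash
python3 -m inch '[[[-0.03,0.012,0],[0,0,0.03],1],[[-0.06,0.025,0],[0,0,0.07],1],[[-0.085,0.033,0],[0,0,0.1],1],[[-0.098,0.038,0],[0,0,0.11],1],[[-0.098,0.038,0],[0,0,0.11],1],[[-0.098,0.038,0],[0,0,0.11],1]]'
python3 - <<'E'
from h import *
s,p,d=snap("wrist","w1.png"); np.savez('w1.npz',d=d,pos=s["position"],q=s["eef_rot"])
print(s["position"],s["contact_force"])
for q in ("mould_a","mould_b","keeper","lever_pad","loop_bar"):
    print(q,[(np.round(r["position"],4),round(r["score"],2)) for r in nets.spot_point(q,"wrist")][:3])
E
```

```text
clock: 2.2
position: [0.4333, 0.0517, 0.2613]
eef_rot: [0.734, 0.679, 0.0, -0.0]
contact_force: [0.7, -0.2, 0.1]
finger_gap: 0.0852
grip_force: 0.0
[0.4333 0.0517 0.2613] [ 0.7095 -0.2322  0.0638]
mould_a [(array([ 0.2639, -0.2572,  0.0018]), 0.88), (array([ 0.436 ,  0.0707, -0.0016]), 0.86), (array([ 0.4335, -0.0003,  0.0048]), 0.76)]
mould_b [(array([ 0.2639, -0.2572,  0.0018]), 0.88), (array([ 0.436 ,  0.0707, -0.0016]), 0.86), (array([ 0.4335, -0.0003,  0.0048]), 0.76)]
keeper [(array([0.4345, 0.0743, 0.0818]), 0.81)]
lever_pad [(array([0.4321, 0.0181, 0.127 ]), 0.97)]
loop_bar [(array([0.4367, 0.0873, 0.1255]), 0.92)]
```

View pics/w1.png

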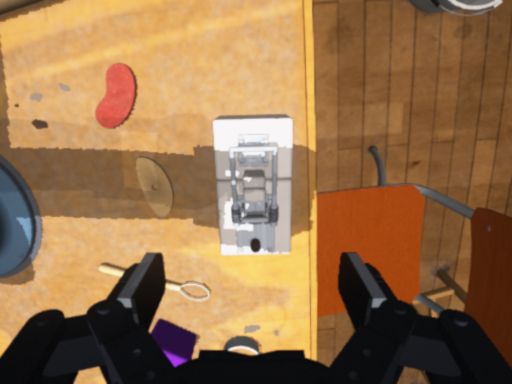

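The wrist view shows the mould at columns 214–292, rows 115–255, with the loop's bar at the top (row 148) and the lever at row 215. It is almost square to the tool. I'll fit the block's top face from depth.

```bash
cat >> h.py <<'E'
def cloud(d,pos,q,name="wrist"):
    k=imaging.get_calibration(name);K=np.array([[k["fx"],0,k["cx"]],[0,k["fy"],k["cy"]],[0,0,1]])
    v,u=np.mgrid[:d.shape[0],:d.shape[1]]
    n=cv2.undistortPoints(np.stack([u,v],-1).reshape(-1,1,2).astype(float),K,np.array(k["D"],float)).reshape(-1,2)
    z=d.reshape(-1,1); c=np.hstack([n*z,z,np.ones_like(z)])
    M=np.eye(4);M[:3,:3]=R.from_quat(q).as_matrix();M[:3,3]=pos
    return (M@np.array(k["mount"])@c.T).T[:,:3].reshape(*d.shape,3)
E
python3 - <<'E'
from h import *
f=np.load('w1.npz');w=cloud(f['d'],f['pos'],f['q'])
roi=np.zeros(w.shape[:2],bool);roi[100:265,200:305]=1
m=roi&(abs(w[...,2]-.060)<.008)&(f['d']>0)
print("z top",np.median(w[m][:,2]),m.sum())
P=w[m][:,:2]; lo=np.percentile(P,0.5,0);hi=np.percentile(P,99.5,0);print(lo,hi)
r=cv2.minAreaRect((P*1000).astype(np.float32));print(r);
L,W,a=r[1][0],r[1][1],r[2]
for nm,zl,zh in(("high",.1,.16),("mid",.085,.1)):
    h=roi&(w[...,2]>zl)&(w[...,2]<zh)&(f['d']>0);Q=w[h];print(nm,h.sum(),Q.min(0),Q.max(0))
# bar: rows 143-155, cols 232-278
b=w[140:160,226:284];q=b[b[...,2]>.108];print("bar",len(q),q.mean(0),q.min(0),q.max(0))
E
```

```text
z top 0.059538846496433095 7785
[ 0.3882 -0.0624] [0.4815 0.1065]
((434.67828369140625, 21.113739013671875), (170.360107421875, 90.37874603271484), 86.94867706298828)
high 1428 [ 0.409  -0.0056  0.1001] [0.4598 0.0874 0.1382]
mid 796 [ 0.4188 -0.0009  0.085 ] [0.4586 0.0752 0.1   ]
bar 361 [0.4384 0.084  0.1323] [0.4152 0.0723 0.1218] [0.4598 0.1352 0.4033]
```

```bash
cat >> h.py <<'E'
O=np.array([.4336,.0011,0]);Y=np.array([.0532,.9986,0]);X=np.array([.9986,-.0532,0])
def mf(p): p=np.asarray(p)-O; return np.array([p@X,p@Y,p[2]])*1000
def show(t=None):
    s=bot.observe();r=R.from_quat(s["eef_rot"]);print("mould mm",mf(s["position"]),"F(x,y,z mould)",np.array([s["contact_force"]@X,s["contact_force"]@Y,s["contact_force"][2]]))
    M=r.as_matrix();print("tool x,y,z in mould",[np.round([M[:,i]@X,M[:,i]@Y,M[2,i]],3) for i in range(3)])
    if t is not None:
        t=np.array(t)/1000;w=O+t[0]*X+t[1]*Y+np.array([0,0,t[2]]);print("shift",r.inv().apply(w-s["position"]))
E
python3 -c "
from h import *
show([0,76,105])"
```

```text
mould mm [ -3.2725  51.5902 261.3232] F(x,y,z mould) [ 0.4287  0.0797 -0.0455]
tool x,y,z in mould [array([0.022, 1.   , 0.   ]), array([ 1.   , -0.022,  0.   ]), array([ 0.,  0., -1.])]
shift [0.0245 0.0027 0.1563]
```

```bash
python3 -m inch '[[[0.012,0.0015,0.03],[0,0,-0.022],1],[[0.0245,0.0027,0.06],[0,0,-0.022],1],[[0.0245,0.0027,0.085],[0,0,-0.022],1],[[0.0245,0.0027,0.1],[0,0,-0.022],1],[[0.0245,0.0027,0.115],[0,0,-0.022],1],[[0.0245,0.0027,0.125],[0,0,-0.022],1],[[0.0245,0.0027,0.135],[0,0,-0.022],1],[[0.0245,0.0027,0.145],[0,0,-0.022],1],[[0.0245,0.0027,0.152],[0,0,-0.022],1],[[0.0245,0.0027,0.156],[0,0,-0.022],1],[[0.0245,0.0027,0.156],[0,0,-0.022],1]]'
python3 - <<'E'
from h import *
s,p,d=snap("wrist","w2.png"); show()
np.savez('w2.npz',d=d,pos=s["position"],q=s["eef_rot"])
for q in ("keeper","loop_bar","lever_pad"): print(q,[(mf(r["position"]),r["score"]) for r in nets.spot_point(q,"wrist")][:2])
E
```

```text
clock: 3.42
position: [0.4375, 0.0762, 0.1046]
eef_rot: [0.726, 0.687, -0.0, -0.0]
contact_force: [-0.2, -1.1, 0.1]
finger_gap: 0.0853
grip_force: 0.0
mould mm [  0.3362  75.171  105.2327] F(x,y,z mould) [-0.552  -0.3562 -0.0827]
tool x,y,z in mould [array([ 0.002,  1.   , -0.   ]), array([ 1.   , -0.002, -0.   ]), array([-0., -0., -1.])]
keeper [(array([ 0.9948, 71.5554, 82.9   ]), 0.75)]
loop_bar [(array([ -3.5766,  85.9328, 124.    ]), 0.93)]
lever_pad []
```

View pics/w2.png

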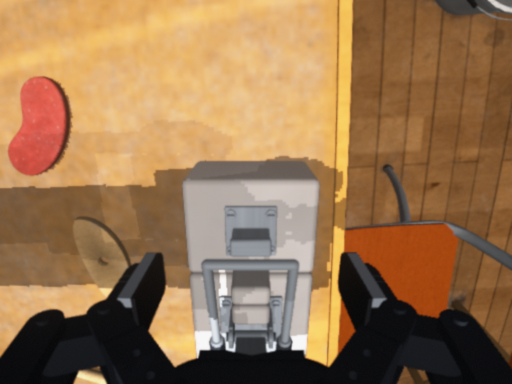

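The loop lies centred between the fingers: its wires are at columns 205–298, its bar at row 265, and the fingers at 160 and 342. The hook is at row 240. Closing now.

```bash
python3 -m inch '[[[0,0,0],[0,0,0],0.6],[[0,0,0],[0,0,0],0.5],[[0,0,0],[0,0,0],0.4],[[0,0,0],[0,0,0],0.3],[[0,0,0],[0,0,0],0.3],[[0,0,0],[0,0,0],0.3],[[0,0,0],[0,0,0],0.3],[[0,0,0],[0,0,0],0.3]]' 40
python3 - <<'E'
from h import *
s,p,d=snap("wrist","w3.png"); show()
for q in ("keeper","loop_bar","lever_pad"): print(q,[(mf(r["position"]),r["score"]) for r in nets.spot_point(q,"wrist")][:2])
E
```

```text
clock: 4.28
position: [0.4376, 0.0764, 0.1052]
eef_rot: [0.726, 0.687, -0.0, -0.0]
contact_force: [-2.0, 2.5, 1.8]
finger_gap: 0.0433
grip_force: 40.4
mould mm [ -0.0087  75.4186 105.2062] F(x,y,z mould) [-2.6127  3.4729  1.1186]
tool x,y,z in mould [array([0.002, 1.   , 0.   ]), array([ 1.   , -0.002, -0.001]), array([-0.001,  0.   , -1.   ])]
keeper [(array([-2.6947, 71.2587, 79.7   ]), 0.92)]
loop_bar [(array([ -0.2002,  82.7078, 124.7   ]), 0.55)]
lever_pad [(array([-0.9054, 67.7489,  0.7   ]), 0.71)]
```

View pics/w3.png

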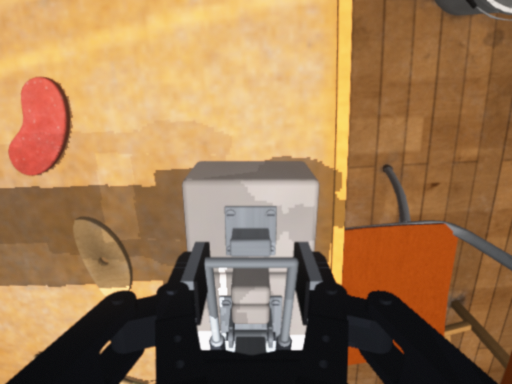

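```bash
python3 -m inch '[[[0.002,0,0],[0,0,0],0.3],[[0.004,0,0.002],[0,0,0],0.3],[[0.005,0,0.006],[0,0,0],0.3],[[0.006,0,0.011],[0,0,0],0.3],[[0.006,0,0.016],[0,0,0],0.3],[[0.006,0,0.02],[0,0,0],0.3],[[0.006,0,0.022],[0,0,0],0.3],[[0.006,0,0.022],[0,0,0],0.3]]'
python3 - <<'E'
from h import *
s,p,d=snap("wrist","w4.png"); show()
for q in ("keeper","loop_bar"): print(q,[(mf(r["position"]),r["score"]) for r in nets.spot_point(q,"wrist")][:2])
E
```

```text
clock: 5.15
position: [0.438, 0.0826, 0.0827]
eef_rot: [0.726, 0.687, 0.0, -0.001]
contact_force: [-3.5, 2.9, 3.6]
finger_gap: 0.0431
grip_force: 41.3
mould mm [ 0.1119 81.6055 82.9029] F(x,y,z mould) [-4.5916  3.315   2.9167]
tool x,y,z in mould [array([0.002, 1.   , 0.001]), array([ 1.   , -0.002, -0.001]), array([-0.001,  0.001, -1.   ])]
keeper [(array([ 1.0521, 72.3596, 82.2   ]), 0.89)]
loop_bar [(array([  0.0266,  89.7299, 101.3   ]), 0.7)]
```

View pics/w4.png

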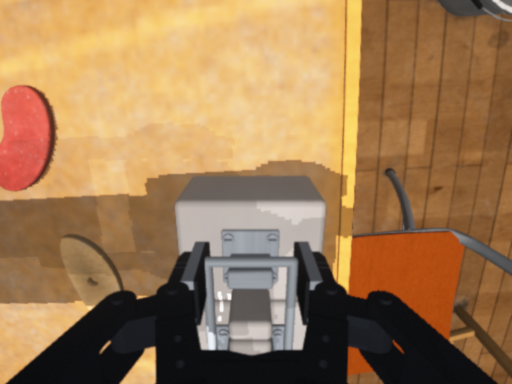

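Bar at row 261 (y≈89, z≈101) has cleared the lip, whose tip is at rows 268–285. I'll lower it.

```bash
python3 -m inch '[[[0.001,0,0.002],[0,0,0],0.3],[[0.001,0,0.005],[0,0,0],0.3],[[0.001,0,0.008],[0,0,0],0.3],[[0.001,0,0.011],[0,0,0],0.3],[[0.001,0,0.014],[0,0,0],0.3],[[0.001,0,0.017],[0,0,0],0.3],[[0.001,0,0.019],[0,0,0],0.3],[[0.001,0,0.019],[0,0,0],0.3]]'
python3 - <<'E'
from h import *
s,p,d=snap("wrist","w5.png"); show()
for q in ("keeper","loop_bar"): print(q,[(mf(r["position"]),r["score"]) for r in nets.spot_point(q,"wrist")][:2])
E
```

```text
clock: 5.97
position: [0.4382, 0.0831, 0.0638]
eef_rot: [0.726, 0.687, -0.0, -0.0]
contact_force: [-4.1, 0.2, 3.2]
finger_gap: 0.0431
grip_force: 41.4
mould mm [ 0.188  82.182  64.0087] F(x,y,z mould) [-3.8675  0.3688  3.1635]
tool x,y,z in mould [array([0.002, 1.   , 0.   ]), array([ 1.   , -0.002, -0.   ]), array([-0.,  0., -1.])]
keeper [(array([ 0.1575, 74.1145, 82.    ]), 0.92)]
loop_bar [(array([-1.5552, 89.3452, 80.8   ]), 0.75)]
```

View pics/w5.png

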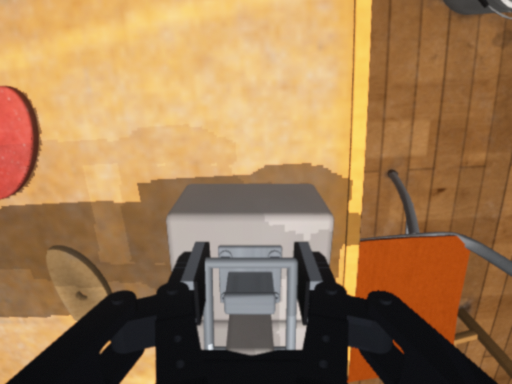

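The bar is now at the lip's level, outside it (bar row 261, lip tip row 290–272). I'll pull back under it by feel.

```bash
python3 -m inch '[[[-0.001,0,0],[0,0,0],0.3],[[-0.002,0,0],[0,0,0],0.3],[[-0.003,0,0],[0,0,0],0.3],[[-0.004,0,0],[0,0,0],0.3],[[-0.005,0,0],[0,0,0],0.3],[[-0.005,0,0],[0,0,0],0.3]]'; python3 -c "
from h import *
show()"
python3 -m inch '[[[-0.001,0,0],[0,0,0],0.3],[[-0.002,0,0],[0,0,0],0.3],[[-0.003,0,0],[0,0,0],0.3],[[-0.003,0,0],[0,0,0],0.3]]'; python3 -c "
from h import *
show()"
```

```text
clock: 6.62
position: [0.4379, 0.0787, 0.0644]
eef_rot: [0.726, 0.687, 0.0, -0.0]
contact_force: [-3.6, 3.5, 4.0]
finger_gap: 0.0433
grip_force: 41.4
mould mm [ 0.2169 77.6825 64.365 ] F(x,y,z mould) [-3.7746  3.3161  4.006 ]
tool x,y,z in mould [array([0.002, 1.   , 0.001]), array([ 1.   , -0.002,  0.   ]), array([ 0.   ,  0.001, -1.   ])]
clock: 6.95
position: [0.4378, 0.0755, 0.0644]
eef_rot: [0.726, 0.687, 0.0, -0.0]
contact_force: [-3.5, 3.0, 3.5]
finger_gap: 0.0428
grip_force: 41.4
mould mm [ 0.2375 74.5383 64.3779] F(x,y,z mould) [-3.6448  2.8104  3.5244]
tool x,y,z in mould [array([0.002, 1.   , 0.001]), array([ 1.   , -0.002,  0.   ]), array([ 0.   ,  0.001, -1.   ])]
```

```bash
for i in 1 2; do python3 -m inch '[[[-0.0005,0,0],[0,0,0],0.3],[[-0.001,0,0],[0,0,0],0.3],[[-0.0015,0,0],[0,0,0],0.3],[[-0.0015,0,0],[0,0,0],0.3]]' >/dev/null; python3 -c "
from h import *
show()"; done
```

```text
mould mm [ 0.1764 72.8559 64.2723] F(x,y,z mould) [-4.4124  3.7306  2.8921]
tool x,y,z in mould [array([0.002, 1.   , 0.   ]), array([ 1.   , -0.002, -0.   ]), array([-0.,  0., -1.])]
mould mm [ 0.2082 71.1332 64.2477] F(x,y,z mould) [-3.8323  2.665   2.0915]
tool x,y,z in mould [array([ 0.002,  1.   , -0.   ]), array([ 1.   , -0.002, -0.   ]), array([-0., -0., -1.])]
```

```bash
for i in 1 2; do python3 -m inch '[[[-0.0005,0,0],[0,0,0],0.3],[[-0.001,0,0],[0,0,0],0.3],[[-0.001,0,0],[0,0,0],0.3]]' >/dev/null; python3 -c "
from h import *
show()"; done
```

```text
mould mm [ 0.1792 70.1216 64.2016] F(x,y,z mould) [-3.3679  2.835   3.0646]
tool x,y,z in mould [array([ 0.002,  1.   , -0.   ]), array([ 1.   , -0.002, -0.   ]), array([-0., -0., -1.])]
mould mm [ 0.1857 69.1189 64.2121] F(x,y,z mould) [-3.3093  2.6626  1.2911]
tool x,y,z in mould [array([ 0.002,  1.   , -0.   ]), array([ 1.   , -0.002, -0.   ]), array([-0., -0., -1.])]
```

```bash
for i in 1 2; do python3 -m inch '[[[-0.0005,0,0],[0,0,0],0.3],[[-0.001,0,0],[0,0,0],0.3],[[-0.001,0,0],[0,0,0],0.3]]' >/dev/null; python3 -c "
from h import *
show()"; done
```

```text
mould mm [ 0.1694 68.1808 64.1685] F(x,y,z mould) [-3.7183  2.5212  1.0278]
tool x,y,z in mould [array([0.002, 1.   , 0.   ]), array([ 1.   , -0.002, -0.   ]), array([-0.,  0., -1.])]
mould mm [ 0.191  67.7098 64.2463] F(x,y,z mould) [-3.7794  5.625   0.8513]
tool x,y,z in mould [array([0.002, 1.   , 0.001]), array([ 1.   , -0.002, -0.   ]), array([-0.   ,  0.001, -1.   ])]
```

```bash
python3 -m inch '[[[-0.0003,0,0],[0,0,0],0.3],[[-0.0005,0,0],[0,0,0],0.3],[[-0.0005,0,0],[0,0,0],0.3],[[-0.0005,0,0],[0,0,0],0.3]]' >/dev/null
python3 - <<'E'
from h import *
s,p,d=snap("wrist","w6.png");show()
for q in ("keeper","loop_bar","lever_pad"): print(q,[(mf(r["position"]),r["score"]) for r in nets.spot_point(q,"wrist")][:2])
E
```

```text
mould mm [ 0.2066 67.5435 64.2872] F(x,y,z mould) [-4.3207  7.755   0.9482]
tool x,y,z in mould [array([0.002, 1.   , 0.002]), array([ 1.   , -0.002,  0.   ]), array([ 0.   ,  0.002, -1.   ])]
keeper [(array([ 2.124 , 72.9174, 84.    ]), 0.73)]
loop_bar [(array([-1.6891, 76.8202, 83.9   ]), 0.71)]
lever_pad []
```

View pics/w6.png

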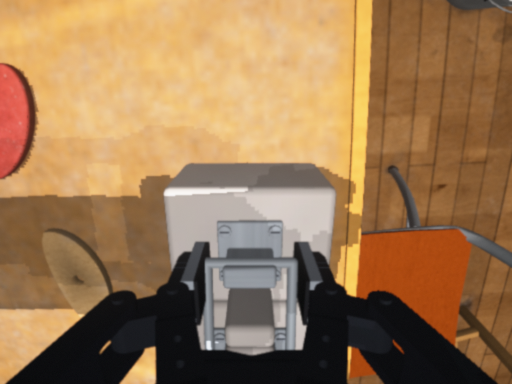

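Run:
```python
import cv2,numpy as np
a=cv2.imread('pics/w5.png')[210:320,190:315];b=cv2.imread('pics/w6.png')[210:320,190:315]
cv2.imwrite('pics/c6.png',cv2.resize(np.hstack([a,b]),(800,352),interpolation=cv2.INTER_CUBIC))
```

```text
(no output)
```

View pics/c6.png

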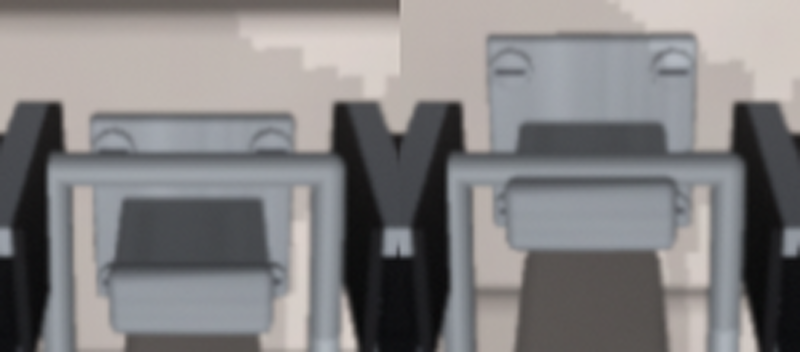

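The crop on the right shows the bar in front of the post and slightly overlapped by the lip's edge, which fits a seated bar. I'll confirm with depth.

Run:
```python
from h import *
s,p,d=snap("wrist","w7.png");show()
w=cloud(d,s["position"],s["eef_rot"])
for v in range(244,296,3):
    print(v,[np.round(mf(w[v,u]),1)[1:] for u in (240,250,262)])
```

```text
mould mm [ 0.1868 67.5509 64.2801] F(x,y,z mould) [-3.8714  7.301   2.4438]
tool x,y,z in mould [array([0.002, 1.   , 0.002]), array([ 1.   , -0.002, -0.   ]), array([-0.   ,  0.002, -1.   ])]
244 [array([74.5, 62.1]), array([74.8, 62.5]), array([74.6, 62.2])]
247 [array([73. , 62.6]), array([72.8, 62.2]), array([73. , 62.6])]
250 [array([72.3, 64.5]), array([72.4, 64.7]), array([72.5, 64.9])]
253 [array([72.1, 67.3]), array([72.4, 67.7]), array([72. , 67.1])]
256 [array([71.7, 69.5]), array([71.9, 69.9]), array([72.5, 71. ])]
259 [array([76.7, 80.9]), array([77. , 81.4]), array([77. , 81.5])]
262 [array([76.4, 83.1]), array([76.4, 83.2]), array([75.8, 82.2])]
265 [array([77.7, 87.7]), array([76.9, 86.4]), array([78. , 88.3])]
268 [array([77.9, 90.6]), array([77. , 89.2]), array([77.9, 90.5])]
271 [array([75.9, 89.7]), array([75.4, 89. ]), array([76.2, 90.2])]
274 [array([75.1, 90.9]), array([74.1, 89.4]), array([74.3, 89.6])]
277 [array([73.3, 90.5]), array([73.4, 90.7]), array([73.3, 90.6])]
280 [array([71.5, 90.1]), array([70.9, 89.3]), array([71.3, 89.9])]
283 [array([70.3, 90.6]), array([69.7, 89.9]), array([70. , 90.3])]
286 [array([68.2, 89.9]), array([68. , 89.6]), array([68.3, 90.1])]
289 [array([47.5, 63.6]), array([47.4, 63.5]), array([48. , 64.4])]
292 [array([47.9, 66.8]), array([47.5, 66.3]), array([47.6, 66.4])]
295 [array([47.7, 69.2]), array([46.9, 68.1]), array([47.5, 69. ])]
```

Depth confirms it: post face at y 72, bar at about (75, 81), under the lip (tip 77.7, top 90). I'll pull slightly firmer.

```bash
python3 -m inch '[[[-0.0003,0,0],[0,0,0],0.3],[[-0.0006,0,0],[0,0,0],0.3],[[-0.0006,0,0],[0,0,0],0.3],[[-0.0006,0,0],[0,0,0],0.3],[[-0.0006,0,0],[0,0,0],0.3]]' >/dev/null; python3 -c "
from h import *
show()"
```

```text
mould mm [ 0.1872 67.46   64.3027] F(x,y,z mould) [-2.7438 10.6603  1.5066]
tool x,y,z in mould [array([0.002, 1.   , 0.003]), array([ 1.   , -0.002,  0.   ]), array([ 0.   ,  0.003, -1.   ])]
```

```bash
python3 -m inch '[[[-0.0001,0,0],[0,0,0],0.6],[[-0.0001,0,0],[0,0,0],0.8],[[-0.0001,0,0],[0,0,0],1],[[0,0,0],[0,0,0],1],[[0,0,0],[0,0,0],1],[[0,0,0],[0,0,0],1]]' >/dev/null; python3 -m inch '[[[0,0,-0.015],[0,0,0],1],[[0,0,-0.035],[0,0,0],1],[[0,0,-0.06],[0,0,0],1],[[0,0,-0.09],[0,0,0],1],[[0,0,-0.12],[0,0,0],1],[[0,0,-0.14],[0,0,0],1],[[0,0,-0.14],[0,0,0],0.3],[[0,0,-0.14],[0,0,0],0],[[0,0,-0.14],[0,0,0],0]]'
python3 - <<'E'
from h import *
s,p,d=snap("wrist","w8.png");show()
w=cloud(d,s["position"],s["eef_rot"])
m=np.stack([(w-O)@X,(w-O)@Y,w[...,2]],-1)*1000
sel=(abs(m[...,0])<12)&(m[...,2]>100)&(m[...,2]<150)&(abs(m[...,1])<40)&(d>0)
q=m[sel]; print("lever",len(q),q.min(0),q.max(0))
for a in range(100,145,6):
    t=q[(q[:,2]>=a)&(q[:,2]<a+6)]; print(a,len(t),t.mean(0) if len(t) else '')
for q in ("keeper","loop_bar","lever_pad"): print(q,[(mf(r["position"]),r["score"]) for r in nets.spot_point(q,"wrist")][:2])
E
```

```text
clock: 10.87
position: [0.4368, 0.0671, 0.2032]
eef_rot: [0.726, 0.687, -0.001, -0.001]
contact_force: [-0.1, -0.6, 0.3]
finger_gap: 0.0516
grip_force: 0.0
mould mm [ -0.6828  66.1015 202.6683] F(x,y,z mould) [-0.5898  0.8403 -0.2525]
tool x,y,z in mould [array([0.002, 1.   , 0.   ]), array([ 1.   , -0.002, -0.003]), array([-0.003,  0.   , -1.   ])]
lever 984 [-11.9863 -19.7072 100.0264] [ 11.9805  -3.1543 138.2392]
100 114 [ -0.1456  -5.1854 103.0887]
106 124 [  0.0187  -7.0307 109.0083]
112 142 [ -0.5258  -9.1457 115.0496]
118 138 [ -0.5946 -11.2584 121.1053]
124 150 [ -0.163  -12.4451 127.5531]
130 186 [  0.2216 -14.2822 133.2096]
136 130 [  0.0494 -16.7216 136.9796]
142 0 
keeper [(array([ 0.8258, 72.8483, 82.5   ]), 0.93)]
loop_bar [(array([-2.1577, 78.0971, 83.9   ]), 0.78)]
lever_pad [(array([ -3.8406, -10.6195, 131.3   ]), 0.6)]
```

View pics/w8.png

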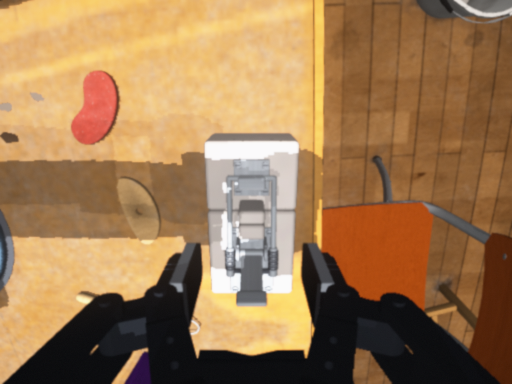

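Loop hooked, with its bar at row 178 by the hook. The lever leans away at rows 245–305, about 1.245 rad from the depth slope. Next I'll put the shut fingers in front of the pad.

```bash
python3 -m inch '[[[-0.015,0.0007,0],[0,0,0],0],[[-0.03,0.0007,0],[0,0,0],0],[[-0.042,0.0007,0.01],[0,0,0],0],[[-0.05,0.0007,0.03],[0,0,0],0],[[-0.05,0.0007,0.05],[0,0,0],0],[[-0.05,0.0007,0.065],[0,0,0],0],[[-0.05,0.0007,0.0745],[0,0,0],0],[[-0.05,0.0007,0.0745],[0,0,0],0],[[-0.05,0.0007,0.0745],[0,0,0],0]]'; python3 -c "
from h import *
show([0,1,128])
for l in np.arange(1.3,-.01,-.1):
    r=48+4*(1.25-l)/1.25; print(round(l,2),np.round([-r*np.cos(l)+3*np.sin(l)+11,82+r*np.sin(l)+3*np.cos(l)],1))"
```

```text
clock: 11.82
position: [0.4351, 0.0172, 0.1294]
eef_rot: [0.726, 0.687, -0.0, -0.001]
contact_force: [0.3, 0.1, -0.0]
finger_gap: 0.0005
grip_force: 0.0
mould mm [  0.6273  16.2021 129.4404] F(x,y,z mould) [ 0.2553  0.133  -0.0399]
tool x,y,z in mould [array([0.002, 1.   , 0.   ]), array([ 1.   , -0.002, -0.001]), array([-0.001,  0.   , -1.   ])]
shift [-0.0152 -0.0006  0.0014]
1.3 [  1.1 128.9]
1.2 [ -3.7 128. ]
1.1 [ -8.3 126.6]
1.0 [-12.8 124.7]
0.9 [-17.2 122.3]
0.8 [-21.3 119.6]
0.7 [-25.1 116.4]
0.6 [-28.6 112.8]
0.5 [-31.8 108.8]
0.4 [-34.5 104.5]
0.3 [-36.9  99.9]
0.2 [-38.7  95.1]
0.1 [-40.1  90.1]
-0.0 [-41.  85.]
```

```bash
python3 -m inch '[[[-0.006,0,0],[0,0,0],0],[[-0.012,0,0.0005],[0,0,0],0],[[-0.016,0,0.001],[0,0,0],0],[[-0.02,0,0.0015],[0,0,0],0],[[-0.0225,0,0.002],[0,0,0],0],[[-0.0245,0,0.003],[0,0,0],0],[[-0.0268,0,0.0038],[0,0,0],0],[[-0.029,0,0.0047],[0,0,0],0],[[-0.029,0,0.0047],[0,0,0],0]]'; python3 -c "
from h import *
show()"
```

```text
clock: 12.57
position: [0.4341, -0.0122, 0.1253]
eef_rot: [0.726, 0.687, 0.0, 0.0]
contact_force: [0.3, 1.0, 2.0]
finger_gap: 0.0
grip_force: 0.7
mould mm [  1.221  -13.2448 125.3395] F(x,y,z mould) [0.2887 1.0105 1.9839]
tool x,y,z in mould [array([ 0.002,  1.   , -0.   ]), array([ 1.   , -0.002,  0.001]), array([ 0.001, -0.   , -1.   ])]
```

```bash
python3 -m inch '[[[-0.0022,0,0.0012],[0,0,0],0],[[-0.0044,0,0.0024],[0,0,0],0],[[-0.0065,0,0.0037],[0,0,0],0],[[-0.0085,0,0.0051],[0,0,0],0],[[-0.0105,0,0.0067],[0,0,0],0],[[-0.0123,0,0.0083],[0,0,0],0],[[-0.0123,0,0.0083],[0,0,0],0]]'; python3 -c "
from h import *
show()"
python3 -m inch '[[[-0.0018,0,0.0018],[0,0,0],0],[[-0.0035,0,0.0036],[0,0,0],0],[[-0.0052,0,0.0056],[0,0,0],0],[[-0.0067,0,0.0076],[0,0,0],0],[[-0.0067,0,0.0076],[0,0,0],0]]'; python3 -c "
from h import *
show()"
```

```text
clock: 13.15
position: [0.4331, -0.0245, 0.1165]
eef_rot: [0.726, 0.687, -0.0, 0.0]
contact_force: [1.1, 0.3, 1.6]
finger_gap: 0.0003
grip_force: 0.8
mould mm [  0.8278 -25.6097 116.5351] F(x,y,z mould) [1.0831 0.391  1.6218]
tool x,y,z in mould [array([ 0.002,  1.   , -0.   ]), array([ 1.   , -0.002, -0.   ]), array([-0., -0., -1.])]
clock: 13.57
position: [0.4324, -0.031, 0.1086]
eef_rot: [0.726, 0.687, -0.0, -0.0]
contact_force: [1.1, -0.6, 1.1]
finger_gap: 0.0003
grip_force: 0.5
mould mm [  0.483  -32.1567 108.5789] F(x,y,z mould) [ 1.1697 -0.5526  1.0976]
tool x,y,z in mould [array([ 0.002,  1.   , -0.   ]), array([ 1.   , -0.002, -0.001]), array([-0.001, -0.   , -1.   ])]
```

Run:
```python
from h import *
s,p,d=snap("wrist","w9.png");show()
for q in ("keeper","loop_bar","lever_pad"): print(q,[(mf(r["position"]),r["score"]) for r in nets.spot_point(q,"wrist")][:2])
```

```text
mould mm [  0.2186 -31.9767 108.5158] F(x,y,z mould) [ 0.6524 -0.7266  1.3906]
tool x,y,z in mould [array([0.002, 1.   , 0.   ]), array([ 1.   , -0.002, -0.002]), array([-0.002,  0.   , -1.   ])]
keeper [(array([-0.5894, 74.976 , 81.5   ]), 0.92)]
loop_bar []
lever_pad []
```

View pics/w9.png

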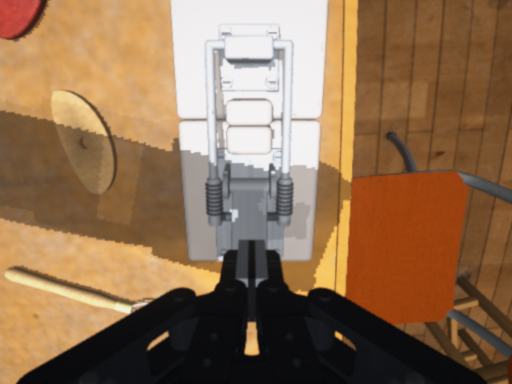

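The bar is still under the lip (row 44, ends at columns 210–290), and the fingertips are on the lever at (250,250). I'll press on.

```bash
python3 -m inch '[[[-0.0014,0,0.0021],[0,0,0],0],[[-0.0027,0,0.0043],[0,0,0],0],[[-0.004,0,0.0066],[0,0,0],0],[[-0.0051,0,0.0089],[0,0,0],0],[[-0.0051,0,0.0089],[0,0,0],0]]' >/dev/null; python3 -c "
from h import *
show()"
python3 -m inch '[[[-0.001,0,0.0024],[0,0,0],0],[[-0.0018,0,0.0048],[0,0,0],0],[[-0.0025,0,0.0073],[0,0,0],0],[[-0.0032,0,0.0098],[0,0,0],0],[[-0.0032,0,0.0098],[0,0,0],0]]'>/dev/null; python3 -c "
from h import *
show()"
```

```text
mould mm [  0.4216 -37.1314  99.5483] F(x,y,z mould) [ 0.0028  0.0468 -0.691 ]
tool x,y,z in mould [array([0.002, 1.   , 0.   ]), array([ 1.   , -0.002, -0.001]), array([-0.001,  0.   , -1.   ])]
mould mm [  0.4484 -40.3056  89.8842] F(x,y,z mould) [0.9359 0.5779 0.7472]
tool x,y,z in mould [array([0.002, 1.   , 0.   ]), array([ 1.   , -0.002, -0.001]), array([-0.001,  0.   , -1.   ])]
```

```bash
python3 -m inch '[[[-0.001,0,0.001],[0,0,0],0],[[-0.001,0,0.002],[0,0,0],0],[[-0.001,0,0.003],[0,0,0],0],[[-0.001,0,0.0035],[0,0,0],0],[[-0.001,0,0.0035],[0,0,0],0]]' >/dev/null; python3 -c "
from h import *
show()"
for i in 1 2; do python3 -m inch '[[[0,0,0.0003],[0,0,0],0],[[0,0,0.0006],[0,0,0],0],[[0,0,0.0006],[0,0,0],0]]'>/dev/null; python3 -c "
from h import *
show()"; done
```

```text
mould mm [  0.7222 -41.1771  86.8843] F(x,y,z mould) [-0.0161 -0.1802  1.0002]
tool x,y,z in mould [array([0.002, 1.   , 0.   ]), array([ 1.   , -0.002, -0.   ]), array([-0.,  0., -1.])]
mould mm [  0.8103 -41.2127  86.4065] F(x,y,z mould) [-0.7854  0.2046  0.4585]
tool x,y,z in mould [array([ 0.002,  1.   , -0.   ]), array([ 1.   , -0.002,  0.   ]), array([ 0., -0., -1.])]
mould mm [  0.7482 -41.1982  85.741 ] F(x,y,z mould) [ 0.1474 -0.1646  1.2595]
tool x,y,z in mould [array([ 0.002,  1.   , -0.   ]), array([ 1.   , -0.002, -0.   ]), array([-0., -0., -1.])]
```

```bash
for i in 1 2 3; do python3 -m inch '[[[0,0,0.0003],[0,0,0],0],[[0,0,0.0005],[0,0,0],0],[[0,0,0.0005],[0,0,0],0]]'>/dev/null; python3 -c "
from h import *
show()"|head -1; done
```

```text
mould mm [  0.7333 -41.184   85.2403] F(x,y,z mould) [-0.0163 -0.5538 -0.0204]
mould mm [  0.8526 -41.2146  84.9433] F(x,y,z mould) [-1.0749  0.5161  1.4017]
mould mm [  0.9536 -41.2495  84.7148] F(x,y,z mould) [-2.3543  0.8435  4.9871]
```

```bash
for i in 1 2; do python3 -m inch '[[[0,0,0.0002],[0,0,0],0],[[0,0,0.0004],[0,0,0],0],[[0,0,0.0004],[0,0,0],0],[[0,0,0.0004],[0,0,0],0]]'>/dev/null; python3 -c "
from h import *
show()"|head -1; done
```

```text
mould mm [  1.0024 -41.2482  84.6002] F(x,y,z mould) [-2.6887  1.2239  7.564 ]
mould mm [  1.0794 -41.2809  84.4719] F(x,y,z mould) [-4.4372  1.0271  9.8879]
```

```bash
python3 -m inch '[[[0,0,0.0002],[0,0,0],0],[[0,0,0.0004],[0,0,0],0],[[0,0,0.0006],[0,0,0],0],[[0,0,0.0006],[0,0,0],0],[[0,0,0.0006],[0,0,0],0]]'>/dev/null; python3 -c "
from h import *
show()"|head -1
```

```text
mould mm [  1.1736 -41.2888  84.2911] F(x,y,z mould) [-6.1341  2.7103 12.5909]
```

```bash
for i in 1 2; do python3 -m inch '[[[0,0,0.0002],[0,0,0],0],[[0,0,0.0002],[0,0,0],0],[[0,0,0.0002],[0,0,0],0],[[0,0,0.0002],[0,0,0],0],[[0,0,0.0002],[0,0,0],0],[[0,0,0.0002],[0,0,0],0],[[0,0,0.0002],[0,0,0],0],[[0,0,0.0002],[0,0,0],0],[[0,0,0.0002],[0,0,0],0]]'>/dev/null; python3 -c "
from h import *
show()"|head -1;done
```

```text
mould mm [  1.2127 -41.2911  84.2253] F(x,y,z mould) [-6.3847  2.0187 14.1549]
mould mm [  1.222  -41.2953  84.1569] F(x,y,z mould) [-6.1469  1.6314 14.9856]
```

Held about 1.5 s at 15 N. I'll back off and check.

```bash
python3 -m inch '[[[0,0,-0.003],[0,0,0],0],[[0,0,-0.01],[0,0,0],0],[[0,0,-0.03],[0,0,0],0],[[0,0,-0.06],[0,0,0],0],[[0.01,0,-0.09],[0,0,0],0],[[0.03,0,-0.12],[0,0,0],0],[[0.05,0,-0.14],[0,0,0],0],[[0.05,0,-0.14],[0,0,0],0],[[0.05,0,-0.14],[0,0,0],0]]' >/dev/null
python3 - <<'E'
from h import *
s,p,d=snap("wrist","w10.png");show()
w=cloud(d,s["position"],s["eef_rot"]);m=np.stack([(w-O)@X,(w-O)@Y,w[...,2]],-1)*1000
for a in range(-65,85,6):
    t=m[(abs(m[...,0])<7)&(m[...,1]>=a)&(m[...,1]<a+6)&(m[...,2]>50)&(m[...,2]<160)&(d>0)]
    print(a+3,len(t),np.round(np.median(t[:,2]),1) if len(t) else '',end=' | ')
t=m[(abs(abs(m[...,0])-18)<4)&(m[...,2]>70)&(m[...,2]<110)&(m[...,1]>60)&(d>0)];print("bar end y",t[:,1].max() if len(t) else '',np.median(t[:,2]))
E
```

```text
mould mm [  0.5696   8.8183 222.0335] F(x,y,z mould) [-0.7255 -0.313  -0.8148]
tool x,y,z in mould [array([ 0.001,  1.   , -0.   ]), array([ 1.   , -0.001, -0.   ]), array([-0., -0., -1.])]
-62 0  | -56 0  | -50 56 84.3 | -44 74 83.3 | -38 75 83.2 | -32 75 83.4 | -26 82 83.2 | -20 81 83.4 | -14 89 83.4 | -8 87 83.4 | -2 116 84.8 | 4 133 63.0 | 10 56 62.5 | 16 0  | 22 77 93.1 | 28 102 93.3 | 34 94 92.7 | 40 107 93.4 | 46 182 88.9 | 52 88 61.7 | 58 89 62.5 | 64 61 62.7 | 70 111 90.0 | 76 124 89.3 | 82 102 62.6 | bar end y 76.82299683767934 83.70865794950586
```

The lever is flat and home (83.4 mm along its whole length), and the bar is under the lip. Handing in.

```bash
python3 -c "
from station import job
print(job.sign_off())"
```

```text
the job is handed in; nothing more can be done
None
```

I clamped the mould and handed the job in, but the sign-off gave no verdict. The loop seated under the hook at about 8 N by feel, the lever was held fully home at about 15 N for around 1.5 s and left flat, and the robot stayed well clear of the ring cutter.

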